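# Fit the lemon cone on the citrus juicer and hold its press switch down

### The arm

A 6-joint arm with a two-finger parallel gripper is mounted at the origin on a cart in front of the work surface, level with it; the furniture and walls round the work are solid. World frame = base frame: x ahead of the robot, y to its left, z up, the work surface at z = 0. Lengths are in m, angles in degrees, forces in N, time in s.
With the tool pointing down it reaches from about 0.25 to 0.725 m from the base axis. Payload 9.7 kg.
Tool frame: the origin (TCP) lies midway between the tips of the shut fingers; the grasp point (between the pads) lies 19 mm behind it (bot.hold_point_z is the distance from the TCP to the grasp point, in m); z points along the fingers, y is the line along which they close (so a half turn about z gives the same grasp; the last joint's range is limited). The gripper opens to 85 mm and grips with 20 to 120 N. Pads are 22 mm wide; open, the fingers measure 114 mm over their backs; the gripper's body (76 mm by 85 mm) begins 54 mm behind the grasp point. The pads swing forward as they close: fully open they stand 13 mm farther back than shut.
Start: joints at [66.291, 4.979, 10.078, 95.1, 0, 90], TCP at [0.221, 0.504, 0.231] pointing down, gripper open.
Joint ranges: [-179.16, 179.16], [-48.56, 103.87], [-65.8, 70.77], [-126.05, 130.52], [-82.76, 87.17], [-180, 180]. Speed limits (degrees/s): [127.2, 127.2, 147.25, 180, 180, 180].

### API

Orientations are given as [roll, pitch, yaw] about the fixed x, y, z axes, in that order (R = Rz(yaw) Ry(pitch) Rx(roll)).
In Python, from workcell import bot gives the robot as it stands.
- The arm moves only by the tool play_rows, never from a script. Its argument "steps" is a list that holds one entry, the list of rows, each a list of 4 numbers: the shift along the tool's x, y, z in m, then the turn about the tool's z in rad. In form: [[[tx, ty, tz, yaw], ...]]. A call has exactly 5 rows; each row shifts and turns the commanded pose from where the row before left it, along the tool's axes as they then stand; what a row does not reach is not made up. A row lasts 1/12 s, in which the tool goes at most 41.7 mm and 7.16 degrees, less where a joint would pass 70% of its speed; a pose out of reach is approached as far as the arm can. A call is refused whole if a number of a shift passes 0.0417 or a number of a turn 0.125, either way. A call with a gripper value outside its range is refused whole. "gripper" is the finger opening in m, from 0 to 0.0854, set as the call begins (left out, the last holds). The fingers move at their own pace and stop on an object; "squeeze" is the grip in N (left out, the last holds). Time passes only in rows, so rows that do not move let the fingers close, or fill a call up. It gives the time, the measured TCP pose, the force, the opening and the grip force at its end, in the units of the state.
- bot.get_obs(): the state, without advancing time (a new reading comes with each control period).
- bot.camera(name): name is "side" or "top"; returns a dict with "img" (480x640x3 uint8, blue, green, red), "vfov" (degrees; the focal length in pixels is half the picture's height over the tangent of half this angle, whatever the lens; pixels are square), "cx", "cy" (the principal point, pixels), "xyz" and "attitude" of the camera in the world. Camera axes: x right, y down, z forward; pixel columns grow to the right and rows downward; lengths in m; the calibration is good to about 2 mm. A picture is of the moment at which its call begins. There is no depth.
- bot.job_done(): hands the job in; it is judged then, once.
The state is a dict: "time": time; "q": joint angles; "qd": joint speeds; "joint_efforts": joint torques, N m; "ee_pos": TCP position; "tcp_rot": TCP orientation; "wrist_force": force on the tool from outside, world axes, zero at the start; "torque": the same for the moment, N m; "opening": finger opening in m; "grasp_force": force on a finger pad.
Only numpy, scipy, OpenCV 4.12 (cv2) and the standard library are available. Lean on these libraries where they do the work, as an engineer would, in place of code of your own. Each camera call takes 0.05 s, during which the arm holds its last target. There are 200 camera calls.

### The job

Get the citrus juicer ready for lemons: pick up the small green cone, set it upright over the steel drive spindle in the middle of the juicer and turn it until its socket meshes with the four splines and it slides fully home. Then push it down as far as the sprung press-to-start switch goes and keep it there: finish still holding the cone pressed down, without letting go. Leave the large orange cone, the glass, the mug and the lemons where they are.

Things in the scene. Friction and masses are not known exactly. Their poses are not given: they have to be found in the camera images.
- small_cone_grip (a point): Grip point of the small green cone (loose, 60 g, stands upright on the worktop, apex up, in either of the two cones' places): on its axis, 28 mm above its underside, z up. Flange 54 mm across, 3 mm thick; above it an eight-sided grip collar, 42 mm across flats, 3 to 34 mm above the underside; round ribbed cone to the apex at 58 mm. Flats face this point's x and y axes and every 45 deg: grip square on two.
- small_cone_underside (a point): Centre of the underside of the small cone, same axes. The socket opens here: a round bore 14 mm across and 34 mm deep, with four straight slots 8 mm wide, out to 13 mm from the axis, along this point's +x, -x, +y and -y. It repeats every 90 deg.
- drive_seat (a point): Centre of the top of the black drive plate (32 mm across) at the foot of the steel spindle, on the juicer's axis, 84 mm above the worktop while the switch is up; z up, x and y turn with the spindle. Four splines, 3.5 mm thick, reach 11.5 mm from the axis along this point's +x, -x, +y and -y, up to 22 mm above the plate. The cone is home when its underside lies on the plate.
- spindle_nose (a point): Top of the spindle, 32 mm above the drive plate; core 11 mm across with a tapered nose, same axes. The cone's bore takes the nose first, which centres it; unmeshed, the cone stops on the splines 22 mm above home; meshed, it has about 13 deg of play each way.
- juicer: Citrus juicer, fixed to the worktop, may stand turned: white motor base, clear jug 152 mm across with its rim 92 mm above the worktop, white strainer inside with its floor 16 mm below the drive plate. Origin under its centre; pouring lip towards its -x, handle towards its +x (out to 117 mm).
- spindle (a joint): Turn of the spindle in the juicer (rad, anticlockwise from above positive). The motor does not run, its gears hold the spindle: it turns only under more than 0.6 N m.
- press_switch (a joint): How far the spindle with its drive plate is pressed down (m): 0 up, 0.006 at the lower stop; it must be beyond 0.0045. Spring: starts to move at 4 N, about 10 N at the stop; it comes up again if let go.
- large_cone: Large orange cone for oranges (loose, 74 mm across, 76 mm high), origin at the centre of its underside. To be left alone.
- water_glass: Water glass (loose, 74 mm across, 148 mm high) to the right of the juicer, origin under its centre. To be left alone.
- lemon_a: Lemon (71x53x51 mm, loose) on the yellow board at the back, origin on its underside. To be left alone.
- lemon_b: The other lemon on the yellow board, same size. To be left alone.
- mug: Green and white mug (loose, about 86x117x99 mm) at the back right, origin under its middle. To be left alone.

How it is judged:
By the outcome, as a careful person would: the job done as asked, in the order asked, and still so for the second after the job is handed in, while the arm keeps its last pose, push and grip.
It also fails if it takes over 48 s, if anything falls off the work surface, if the arm or the gripper's body presses on something with over 40 N, if the wrist force passes 120 N, or if a joint passes its speed limit or range.

## Working session

There is one attempt and no reset: what is moved stays moved. The work goes in short steps, Python scripts to look and compute and a tool call to move; the robot and the scene stay as the last step left them, time stands still between calls to the robot, and variables do not carry over. Pictures are saved under pics/ and viewed, at most 10 in all, crops included, and the job is handed in when it is done.

Besides the shell and the picture viewer there is one more tool, called after "Request:" in YAML: its name, and indented under it one key for each argument. play_rows: Moves the arm, as the interface text tells. Its arguments: {"type":"object","properties":{"steps":{"type":"array","items":{"type":"array","items":{"type":"array","items":{"type":"number"}}}},"gripper":{"type":"number"},"squeeze":{"type":"number"}},"required":["steps"]}

```bash
mkdir -p pics; cat > h.py <<'E'
import numpy as np, cv2
from scipy.spatial.transform import Rotation as R
from workcell import bot
def cam(n):
    c=bot.camera(n); c['f']=240/np.tan(np.radians(c['vfov'])/2); c['R']=R.from_euler('xyz',c['attitude'],degrees=True).as_matrix(); return c
def ray(c,u,v):
    return np.array(c['xyz']), c['R']@np.array([(u-c['cx'])/c['f'],(v-c['cy'])/c['f'],1])
def plane(c,u,v,z):
    o,d=ray(c,u,v); return o+d*(z-o[2])/d[2]
def proj(c,p):
    q=c['R'].T@(np.array(p)-np.array(c['xyz'])); return q[:2]/q[2]*c['f']+[c['cx'],c['cy']]
E
python3 - <<'E'
from h import *
for n in ('top','side'):
    c=cam(n); cv2.imwrite(f'pics/{n}0.png',c['img']); print(n,c['xyz'],c['attitude'],c['vfov'],c['cx'],c['cy'])
print(bot.get_obs(), bot.hold_point_z)
E
```

```text
top [0.45797862 0.0025881  1.17643547] [-176.1889443     0.99336584  -91.58122732] 51.05270104772952 326.7662418078606 242.39615251690614
side [ 0.60474537 -1.1841768   0.77766513] [-120.15569806   -0.51928801    2.79673206] 43.785751849304354 324.44003729487645 253.65091273355821
{'time': 0.1, 'q': array([6.62894031e+01, 5.00786091e+00, 1.00400671e+01, 9.50996525e+01,
       5.78612805e-04, 9.00002477e+01]), 'qd': array([-0.09499348,  0.02661593,  0.14282805,  0.09806009, -0.02315045,
       -0.05283503]), 'joint_efforts': array([-2.04070311e-04, -5.21562517e+01,  4.65654588e+01,  1.58984133e-02,
       -2.43826344e-05, -1.86707354e-05]), 'ee_pos': array([0.22108135, 0.50339154, 0.23066442]), 'tcp_rot': array([-1.79932554e+02, -5.78320795e-04,  1.56289155e+02]), 'wrist_force': array([ 0.74929705, -0.54226673,  0.28861437]), 'torque': array([-0.00797915,  0.05412584, -0.01455561]), 'grasp_force': 0.0, 'opening': 0.0857398128635967} 0.0187
```

View pics/top0.png

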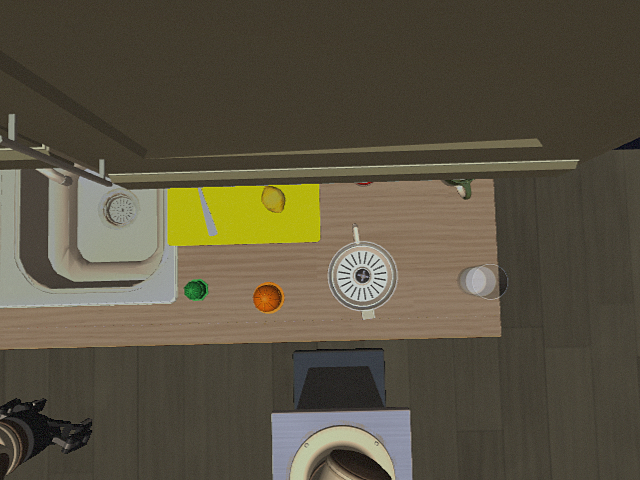

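View pics/side0.png

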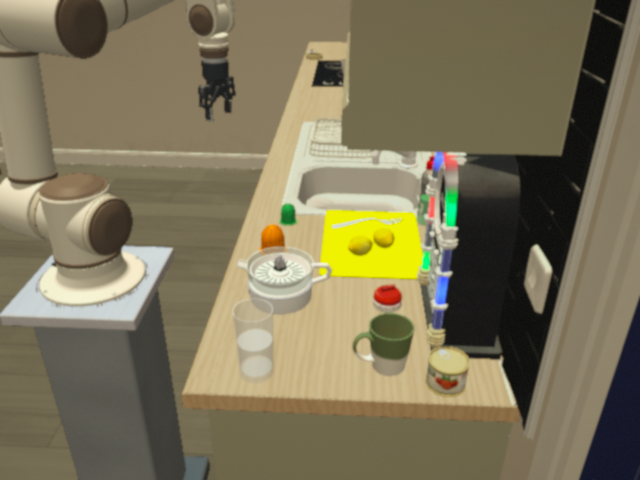

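Top: green cone at (195,290), orange cone at (268,298), juicer centre at (362,275), handle up at (356,233). Side: green cone at (288,214), spindle at (280,262). Next, enlarged crops and measurements.

```bash
python3 - <<'E'
from h import *
c=cam('top');s=cam('side')
a=c['img'][270:310,175:215]; b=c['img'][255:295,342:382]
r=lambda i:cv2.resize(i,(400,400),interpolation=cv2.INTER_CUBIC)
cv2.imwrite('pics/crop.png',np.hstack([r(a),r(b)]))
def green(k,box):
    h=cv2.cvtColor(k['img'],cv2.COLOR_BGR2HSV); m=cv2.inRange(h,(45,100,40),(85,255,255))
    y0,y1,x0,x1=box; M=np.zeros_like(m); M[y0:y1,x0:x1]=m[y0:y1,x0:x1]
    cs=max(cv2.findContours(M,0,1)[0],key=cv2.contourArea); return cs
t=green(c,(265,315,170,220)); g=green(s,(190,240,260,310))
(u,v),rad=cv2.minEnclosingCircle(t); print('top',u,v,rad,cv2.boundingRect(t),'side',cv2.boundingRect(g))
print('flange c',plane(c,u,v,.02),'r',rad/c['f']*1.15)
x,y,w,h=cv2.boundingRect(g)
p=plane(s,x+w/2,y+h,0);print('side front edge z0',p)
print(plane(s,x+w/2,y,.058))
print('juicer',plane(c,362.5,275.5,.116),plane(c,362.5,275.5,.084))
E
```

```text
top 195.5 289.0 12.54003620147705 (184, 279, 24, 22) side (280, 204, 17, 21)
flange c [0.43672847 0.3256604  0.02      ] r 0.02869427904119438
side front edge z0 [0.43738534 0.30740333 0.        ]
[0.43704374 0.32296284 0.058     ]
juicer [ 0.45719765 -0.05419028  0.116     ] [ 0.45717408 -0.05590364  0.084     ]
```

View pics/crop.png

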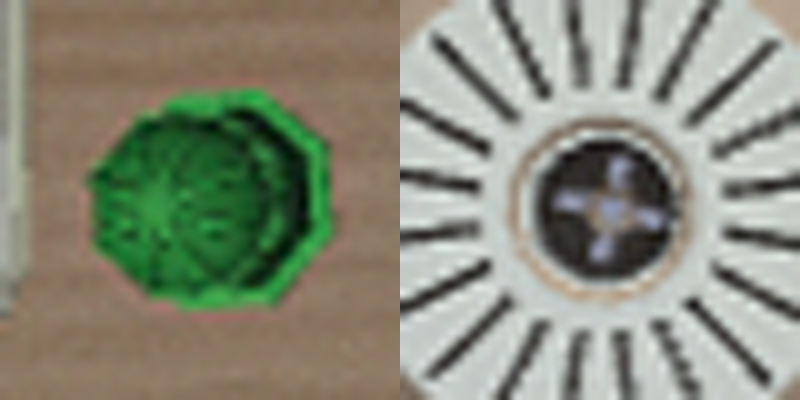

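```bash
python3 - <<'E'
from h import *
c=cam('top');s=cam('side')
C=lambda x,y:(175+x/10-.5,270+y/10-.5); S=lambda x,y:(342+(x-400)/10-.5,255+y/10-.5)
P=lambda q,z:plane(c,*q,z)[:2]
e=P(C(333,200),.003);print('flange right edge',e,'->y',e[1]+.027)
print('top/bot edges',P(C(220,90),.003),P(C(230,308),.003))
print('left collar edge z.034',P(C(92,212),.034),'+ -> y-0.021')
d=P(C(90,180),.034)-P(C(97,245),.034);print('cone yaw',np.degrees(np.arctan2(d[1],d[0])))
d=P(C(325,150),.003)-P(C(333,228),.003);print('cone yaw',np.degrees(np.arctan2(d[1],d[0])))
d=P(S(620,168),.106)-P(S(600,250),.106);print('sp yaw',np.degrees(np.arctan2(d[1],d[0])))
d=P(S(568,202),.106)-P(S(652,217),.106);print('sp yaw-90',np.degrees(np.arctan2(d[1],d[0]))-90)
print('spindle at .106',P(S(610,209),.106),'nose.116',P(S(612,209),.116),'plate .084',P(S(602,210),.084))
g=cv2.resize(s['img'][195:285,240:320],None,fx=6.6,fy=6.6,interpolation=cv2.INTER_CUBIC);cv2.imwrite('pics/side1.png',g)
for p in ([.4367,.327,0],[.4367,.327,.058],[.457,-.054,.116],[.457,-.054,.084]): q=proj(s,p);print(p,q,(q-[240,195]+.5)*6.6)
E
```

```text
flange right edge [0.43446949 0.30157224] ->y 0.32857224300801197
top/bot edges [0.46082482 0.32781128] [0.41002849 0.32599053]
left collar edge z.034 [0.43386488 0.34875187] + -> y-0.021
cone yaw 5.695951814858925
cone yaw 5.219794540038148
sp yaw -15.557371824715492
sp yaw-90 -11.704367026664258
spindle at .106 [ 0.45740202 -0.05473255] nose.116 [ 0.4573958  -0.05461708] plate .084 [ 0.45722188 -0.05417281]
[0.4367, 0.327, 0] [288.9532289  221.83072166] [326.39131073 180.38276293]
[0.4367, 0.327, 0.058] [288.522952   203.37744397] [323.55148321  58.59113023]
[0.457, -0.054, 0.116] [279.71595856 253.95931933] [265.42532652 392.4315076 ]
[0.457, -0.054, 0.084] [280.12616861 266.37689081] [268.13271282 474.38747934]
```

View pics/side1.png

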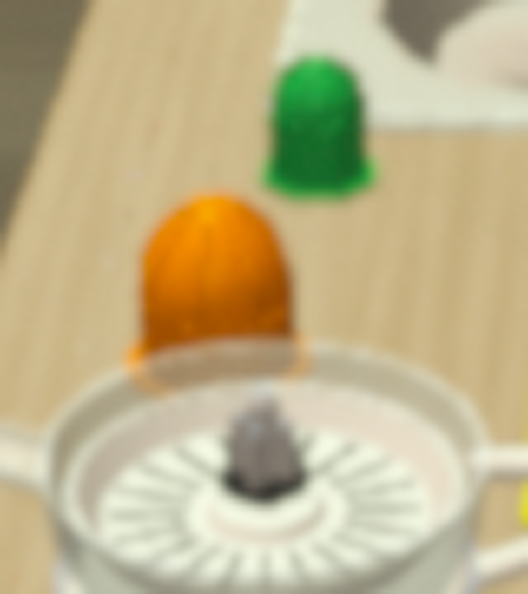

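The side view agrees with the top-view fixes to about 2 mm: green apex at (319,58) against a predicted (324,59), and nose at (262,398) against (265,392). I'll use the cone at (0.4355, 0.3275) with yaw about 5.5° (mod 45) and the spindle at (0.457, -0.0545) with yaw about -13°. I'll grip at tool yaw 95.5.

Request:
play_rows:
  steps:
    - [[0,0,0,0.106],[0,0,0,0.106],[0,0,0,0.106],[0,0,0,0.106],[0,0,0,0.106]]
  gripper: 0.085

```text
time: 0.72
ee_pos: [0.2211, 0.5035, 0.2312]
tcp_rot: [-180.0, 0.0, 125.6]
wrist_force: [0.1, 0.0, -0.5]
opening: 0.0852
grasp_force: 0.0
```

Request:
play_rows:
  steps:
    - [[0,0,0,0.106],[0,0,0,0.106],[0,0,0,0.106],[0,0,0,0.106],[0,0,0,0.106]]

```text
time: 1.13
ee_pos: [0.2211, 0.5036, 0.2312]
tcp_rot: [-180.0, 0.0, 95.3]
wrist_force: [-0.3, 0.8, -0.3]
opening: 0.085
grasp_force: 0.0
```

Request:
play_rows:
  steps:
    - [[-0.02,0.02,0.013,0],[-0.02,0.02,0.013,0],[-0.02,0.02,0.013,0],[-0.02,0.02,0.013,0],[-0.02,0.02,0.013,0]]

```text
time: 1.55
ee_pos: [0.3311, 0.4128, 0.1657]
tcp_rot: [180.0, -0.0, 95.6]
wrist_force: [0.0, 0.4, 0.4]
opening: 0.0851
grasp_force: 0.0
```

Request:
play_rows:
  steps:
    - [[-0.02,0.02,0.01,0],[-0.02,0.02,0.01,0],[-0.02,0.02,0.01,0],[-0.02,0.02,0.01,0],[-0.016,0.017,0.01,0]]

```text
time: 1.97
ee_pos: [0.4374, 0.3262, 0.1158]
tcp_rot: [180.0, 0.0, 95.5]
wrist_force: [-0.2, 0.4, 0.3]
opening: 0.0851
grasp_force: 0.0
```

Request:
play_rows:
  steps:
    - [[0,0,0,0],[0,0,0,0],[0,0,0,0],[0,0,0,0],[0,0,0,0]]

```text
time: 2.38
ee_pos: [0.4358, 0.3284, 0.1169]
tcp_rot: [180.0, -0.0, 95.6]
wrist_force: [0.3, -0.8, 0.7]
opening: 0.0847
grasp_force: 0.0
```

Request:
play_rows:
  steps:
    - [[0,0,0.022,0],[0,0,0.022,0],[0,0,0.022,0],[0,0,0.021,0],[0,0,0.02,0]]

```text
time: 2.8
ee_pos: [0.4357, 0.3282, 0.0086]
tcp_rot: [180.0, -0.0, 95.6]
wrist_force: [-0.2, -0.3, -1.1]
opening: 0.0849
grasp_force: 0.0
```

Request:
play_rows:
  steps:
    - [[0,0.0,0,0],[0,0,0,0],[0,0,0,0],[0,0,0,0],[0,0,0,0]]
  gripper: 0.05
  squeeze: 30

```text
time: 3.22
ee_pos: [0.4369, 0.3282, 0.0109]
tcp_rot: [179.9, -0.1, 95.6]
wrist_force: [0.7, 0.1, -0.8]
opening: 0.0501
grasp_force: 0.0
```

Request:
play_rows:
  steps:
    - [[0,0,0,0],[0,0,0,0],[0,0,0,0],[0,0,0,0],[0,0,0,0]]
  gripper: 0.03
  squeeze: 40

```text
time: 3.63
ee_pos: [0.4369, 0.3281, 0.0107]
tcp_rot: [179.9, -0.1, 95.6]
wrist_force: [-1.6, -0.5, 6.9]
opening: 0.0411
grasp_force: 41.0
```

Request:
play_rows:
  steps:
    - [[0,0,0,0],[0,0,0,0],[0,0,0,0],[0,0,0,0],[0,0,0,0]]
  squeeze: 60

```text
time: 4.05
ee_pos: [0.4369, 0.3281, 0.0109]
tcp_rot: [179.9, -0.1, 95.6]
wrist_force: [-1.8, 0.5, 7.3]
opening: 0.0405
grasp_force: 60.2
```

Request:
play_rows:
  steps:
    - [[0,0,0,0],[0,0,0,0],[0,0,0,0],[0,0,0.002,0],[0,0,0.003,0]]
  gripper: 0.05

```text
time: 4.47
ee_pos: [0.4363, 0.3276, 0.0042]
tcp_rot: [180.0, -0.0, 95.6]
wrist_force: [0.3, 0.6, -0.4]
opening: 0.0499
grasp_force: 0.0
```

Request:
play_rows:
  steps:
    - [[0,0,0,0],[0,0,0,0],[0,0,0,0],[0,0,0,0],[0,0,0,0]]
  gripper: 0.03
  squeeze: 60

```text
time: 4.88
ee_pos: [0.4361, 0.3275, 0.0041]
tcp_rot: [-180.0, 0.0, 95.6]
wrist_force: [0.2, 0.1, -0.4]
opening: 0.041
grasp_force: 60.7
```

Request:
play_rows:
  steps:
    - [[0,0,0,0],[0,0,-0.01,0],[0,0,-0.01,0],[0,0,-0.01,0],[0,0,0,0]]

```text
time: 5.3
ee_pos: [0.4374, 0.3285, 0.0375]
tcp_rot: [179.8, -0.1, 95.6]
wrist_force: [0.3, -0.0, 0.1]
opening: 0.0414
grasp_force: 60.7
```

Request:
play_rows:
  steps:
    - [[0,0,-0.03,0],[0,0,-0.03,0],[0,0,-0.03,0],[0,0,-0.03,0],[0,0,-0.03,0]]

```text
time: 5.72
ee_pos: [0.4361, 0.3275, 0.1862]
tcp_rot: [180.0, -0.0, 95.6]
wrist_force: [0.7, -0.2, -0.3]
opening: 0.0414
grasp_force: 60.8
```

```bash
python3 - <<'E'
from h import *
s=cam('side'); o=bot.get_obs(); print(o['ee_pos'],o['tcp_rot'],o['opening'],o['wrist_force'])
u,v=map(int,proj(s,o['ee_pos'])); print(u,v)
cv2.imwrite('pics/grip.png',cv2.resize(s['img'][v-35:v+35,u-35:u+35],None,fx=8,fy=8,interpolation=cv2.INTER_CUBIC))
E
```

```text
[0.43740146 0.32848127 0.19255905] [179.59063604  -0.25016687  95.55846212] 0.04096948949869398 [-1.96571319 -2.00549684  3.62797336]
287 157
```

View pics/grip.png

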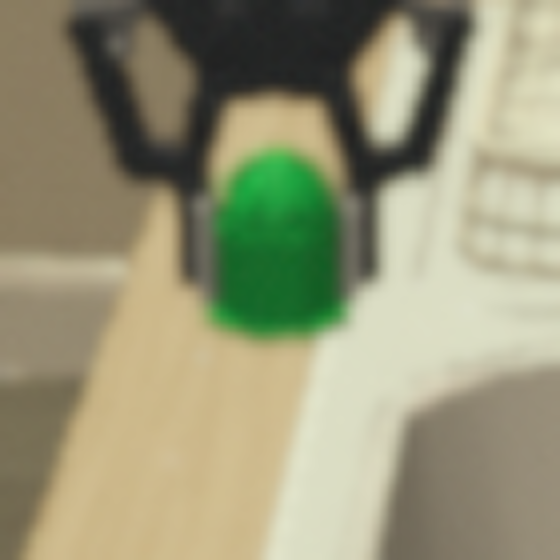

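Image: the cone hangs upright between the pads, with the pads on the collar and its underside about 4 mm below the TCP. I'll carry it to the spindle.

Request:
play_rows:
  steps:
    - [[-0.0255,-0.0011,0,0],[-0.0255,-0.0011,0,0],[-0.0255,-0.0011,0,0],[-0.0255,-0.0011,0,0],[-0.0255,-0.0011,0,0]]

```text
time: 6.18
ee_pos: [0.443, 0.1991, 0.1845]
tcp_rot: [180.0, -0.0, 95.6]
wrist_force: [0.7, -0.9, -0.9]
opening: 0.0411
grasp_force: 61.0
```

Request:
play_rows:
  steps:
    - [[-0.0255,-0.0011,0,0],[-0.0255,-0.0011,0,0],[-0.0255,-0.0011,0,0],[-0.0255,-0.0011,0,0],[-0.0255,-0.0011,0,0]]

```text
time: 6.6
ee_pos: [0.4499, 0.0715, 0.1846]
tcp_rot: [179.9, -0.0, 95.6]
wrist_force: [0.2, -0.3, -1.0]
opening: 0.0414
grasp_force: 61.0
```

Request:
play_rows:
  steps:
    - [[-0.0255,-0.0012,0,0],[-0.0255,-0.0012,0,0],[-0.0255,-0.0012,0,0],[-0.0255,-0.0012,0,0],[-0.0255,-0.0012,0,0]]

```text
time: 7.02
ee_pos: [0.4563, -0.056, 0.1846]
tcp_rot: [180.0, 0.0, 95.6]
wrist_force: [0.6, 0.4, -0.5]
opening: 0.0413
grasp_force: 61.0
```

Request:
play_rows:
  steps:
    - [[0,0,0.007,0.0667],[0,0,0.007,0.0667],[0,0,0.007,0.0667],[0,0,0.007,0.0667],[0,0,0.007,0.0667]]

```text
time: 7.43
ee_pos: [0.4564, -0.0549, 0.1492]
tcp_rot: [180.0, -0.0, 76.2]
wrist_force: [0.2, 0.2, -1.4]
opening: 0.041
grasp_force: 60.8
```

Request:
play_rows:
  steps:
    - [[0,0,0,0],[0,0,0,0],[0,0,0,0],[0,0,0,0],[0,0,0,0]]

```text
time: 7.85
ee_pos: [0.4565, -0.0548, 0.1498]
tcp_rot: [180.0, -0.0, 76.5]
wrist_force: [-0.8, -0.1, -0.4]
opening: 0.0413
grasp_force: 60.8
```

```bash
python3 - <<'E'
from h import *
s=cam('side');c=cam('top'); o=bot.get_obs(); print(o['ee_pos'],o['tcp_rot'],o['opening'],o['wrist_force'])
r=lambda i:cv2.resize(i,(400,400),interpolation=cv2.INTER_CUBIC)
u,v=map(int,proj(s,[.457,-.0545,.125]));a=s['img'][v-30:v+30,u-30:u+30];print(u,v)
u,v=map(int,proj(c,[.457,-.0545,.15]));b=c['img'][v-30:v+30,u-30:u+30];print(u,v)
cv2.imwrite('pics/over.png',np.hstack([r(a),r(b)]))
E
```

```text
[ 0.456468   -0.05475832  0.14959197] [ 1.79972461e+02 -2.48741222e-03  7.64855609e+01] 0.04075328693476624 [-0.38206572  0.75513622 -0.30799163]
279 250
363 275
```

View pics/over.png

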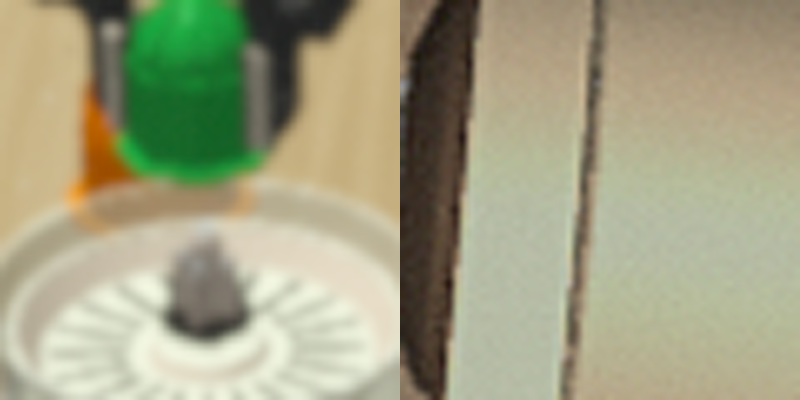

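Image: the flange spans roughly columns 117-265 and the nose is at about 205, so the cone may sit slightly low in x. I'll measure this numerically.

```bash
python3 - <<'E'
from h import *
s=cam('side');h=cv2.cvtColor(s['img'],cv2.COLOR_BGR2HSV)
m=cv2.inRange(h,(45,90,30),(85,255,255))
for v in range(222,250):
    x=[i for i in range(250,310) if m[v,i]]
    if x: print(v,x[0],x[-1],(x[0]+x[-1])/2)
print('dark spindle')
g=h[...,2]
for v in range(252,272):
    x=[i for i in range(266,298) if g[v,i]<150]
    if x: print(v,x[0],x[-1],np.mean(x))
for z in (.204,.18,.149,.146,.116,.106,.084): print(z,proj(s,[.4565,-.0548,z]))
E
```

```text
222 268 285 276.5
223 268 286 277.0
224 268 286 277.0
225 268 286 277.0
226 268 285 276.5
227 267 285 276.0
228 267 284 275.5
229 267 284 275.5
230 267 284 275.5
231 268 284 276.0
232 268 284 276.0
233 268 284 276.0
234 268 285 276.5
235 268 285 276.5
236 268 285 276.5
237 268 285 276.5
238 268 285 276.5
239 267 285 276.0
240 267 285 276.0
241 267 285 276.0
242 267 287 277.0
243 267 288 277.5
244 268 287 277.5
245 269 286 277.5
246 272 283 277.5
247 275 280 277.5
dark spindle
257 280 280 280.0
258 278 281 279.5
259 276 281 278.5
260 276 282 279.0
261 275 283 279.0
262 275 284 279.5
263 275 284 279.5
264 275 285 280.0
265 275 285 280.0
266 274 285 279.5
267 274 286 280.0
268 274 285 279.5
269 275 284 279.5
270 277 282 279.5
0.204 [278.25670428 218.35254933]
0.18 [278.58983028 228.35609289]
0.149 [279.01095218 241.00209256]
0.146 [279.05116988 242.20980223]
0.116 [279.4482715  254.13448943]
0.106 [279.57862164 258.04881433]
0.084 [279.8619251  266.55622148]
```

The spindle matches the expected column (279.6). The flange reads about 1.5 px left, though part of that is occlusion by the pad. I'll shift +1.5 mm in x, lower onto the nose and use the lateral force to check.

Request:
play_rows:
  steps:
    - [[0.0003,0.0015,0.005,0],[0,0,0.005,0],[0,0,0.005,0],[0,0,0.005,0],[0,0,0.005,0]]

```text
time: 8.42
ee_pos: [0.4576, -0.0548, 0.1234]
tcp_rot: [-180.0, 0.0, 76.5]
wrist_force: [0.3, 0.1, -0.0]
opening: 0.0413
grasp_force: 60.8
```

Request:
play_rows:
  steps:
    - [[0,0,0.003,0],[0,0,0.003,0],[0,0,0.003,0],[0,0,0.002,0],[0,0,0.001,0]]

```text
time: 8.83
ee_pos: [0.4578, -0.0548, 0.112]
tcp_rot: [-180.0, -0.0, 76.4]
wrist_force: [-0.8, 0.8, -0.3]
opening: 0.041
grasp_force: 60.8
```

Request:
play_rows:
  steps:
    - [[0,0,0.001,0],[0,0,0.001,0],[0,0,0.001,0],[0,0,0.001,0],[0,0,0.0,0]]

```text
time: 9.25
ee_pos: [0.4578, -0.0548, 0.1081]
tcp_rot: [-180.0, 0.0, 76.5]
wrist_force: [0.3, -0.5, -0.4]
opening: 0.0412
grasp_force: 60.8
```

The nose has entered with no force. I'll keep lowering gently to see whether it meshes or stops on the splines.

Request:
play_rows:
  steps:
    - [[0,0,0.001,0],[0,0,0.001,0],[0,0,0.001,0],[0,0,0.001,0],[0,0,0.0,0]]

```text
time: 9.67
ee_pos: [0.4578, -0.0548, 0.104]
tcp_rot: [-180.0, 0.0, 76.5]
wrist_force: [0.2, 0.9, -0.6]
opening: 0.041
grasp_force: 60.8
```

Request:
play_rows:
  steps:
    - [[0,0,0.002,0],[0,0,0.002,0],[0,0,0.002,0],[0,0,0.002,0],[0,0,0.002,0]]

```text
time: 10.08
ee_pos: [0.4578, -0.0548, 0.094]
tcp_rot: [-180.0, 0.0, 76.5]
wrist_force: [-0.5, 0.0, -1.3]
opening: 0.0409
grasp_force: 60.8
```

Request:
play_rows:
  steps:
    - [[0,0,0.001,0],[0,0,0.001,0],[0,0,0.001,0],[0,0,0.001,0],[0,0,0.0,0]]

```text
time: 10.5
ee_pos: [0.4578, -0.0548, 0.0901]
tcp_rot: [-180.0, 0.0, 76.4]
wrist_force: [0.3, 0.6, -0.3]
opening: 0.0408
grasp_force: 60.8
```

Request:
play_rows:
  steps:
    - [[0,0,0.001,0],[0,0,0.001,0],[0,0,0.001,0],[0,0,0.0,0],[0,0,0.0,0]]

```text
time: 10.92
ee_pos: [0.4579, -0.0548, 0.0876]
tcp_rot: [180.0, -0.0, 76.4]
wrist_force: [-1.1, -0.4, 3.1]
opening: 0.0415
grasp_force: 61.2
```

Request:
play_rows:
  steps:
    - [[0,0,0.001,0],[0,0,0.001,0],[0,0,0.0,0],[0,0,0.0,0],[0,0,0.0,0]]

```text
time: 11.33
ee_pos: [0.4579, -0.0548, 0.0855]
tcp_rot: [180.0, -0.0, 76.5]
wrist_force: [-1.5, -0.0, 5.3]
opening: 0.0407
grasp_force: 61.4
```

Contact came at the expected home height (TCP about 0.088) and the spring is now resisting. I'll press on to the stop with a firmer grip.

Request:
play_rows:
  steps:
    - [[0,0,0.001,0],[0,0,0.001,0],[0,0,0.001,0],[0,0,0.0,0],[0,0,0.0,0]]
  squeeze: 90

```text
time: 11.75
ee_pos: [0.4579, -0.0548, 0.0827]
tcp_rot: [180.0, -0.0, 76.4]
wrist_force: [-3.3, -0.5, 7.8]
opening: 0.0409
grasp_force: 93.1
```

Request:
play_rows:
  steps:
    - [[0,0,0.001,0],[0,0,0.001,0],[0,0,0.0,0],[0,0,0.0,0],[0,0,0.0,0]]

```text
time: 12.17
ee_pos: [0.458, -0.0548, 0.0816]
tcp_rot: [179.9, -0.0, 76.4]
wrist_force: [-5.9, 0.7, 14.6]
opening: 0.0409
grasp_force: 94.6
```

Request:
play_rows:
  steps:
    - [[0,-0.0005,0.0005,0],[0,0,0,0],[0,0,0,0],[0,0,0,0],[0,0,0,0]]

```text
time: 12.58
ee_pos: [0.458, -0.0548, 0.0815]
tcp_rot: [179.9, -0.0, 76.4]
wrist_force: [-4.1, 0.4, 17.2]
opening: 0.0405
grasp_force: 94.6
```

Request:
play_rows:
  steps:
    - [[0,0,0,0],[0,0,0,0],[0,0,0,0],[0,0,0,0],[0,0,0,0]]

```text
time: 13.0
ee_pos: [0.458, -0.0548, 0.0815]
tcp_rot: [179.9, -0.0, 76.4]
wrist_force: [-5.0, 0.4, 16.2]
opening: 0.0404
grasp_force: 94.6
```

```bash
python3 - <<'E'
from h import *
s=cam('side'); cv2.imwrite('pics/end.png',cv2.resize(s['img'][180:400,200:440],None,fx=2.5,fy=2.5,interpolation=cv2.INTER_CUBIC))
E
```

```text
(no output)
```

View pics/end.png

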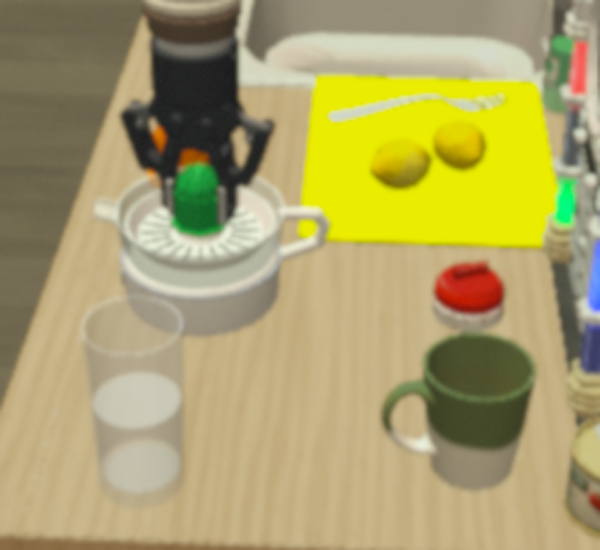

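The cone sits low and upright in the strainer at (200,205), held by the gripper, and the force is 16 N at the switch's lower stop. The lemons, glass and mug are where they were, and so is the partly hidden orange cone.

```bash
python3 -c "
from workcell import bot
print(bot.job_done())"
```

```text
the job is handed in; nothing more can be done
None
```

The small green cone is meshed on the drive spindle and fully home, and the gripper is still holding it pressed against the switch's lower stop at about 16 N; the job was handed in after about 13 s, with no verdict returned.

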